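# Refit the switch knob on a magnetic holding block and switch it on

## Task

The black switch knob has come off the magnetic holding block on the surface plate. Put it back on the upright keyed shaft, pushing gently and turning it until it drops fully home, flat on the block, and only then turn it clockwise (seen from above) until its pointer nose stands at the white line on the block; let go and leave it so. Never force the knob down or round, and leave the other things where they are.

Things in the scene. Friction and masses are not known exactly. Their poses are not given: they have to be found in the camera images.
- knob_center (a point): Centre of the loose black knob (about 0.13 kg), on its axis, half-way up its 56 mm height. It starts upright on the bench, bore down. From its underside: faceted skirt 44 mm across, 24 mm high; round cap 44 mm across, 6 mm; grip bar 12 mm thick (knob's y), 42 mm long (x), 30 to 56 mm above the underside. Pointer nose 6 mm wide along +x, 24 to 36 mm above the underside.
- knob_bore (a point): Centre of the knob's underside, 28 mm below knob_center: mouth of a blind bore 18 mm in diameter and 24 mm deep, with one keyway 6.4 mm wide, full depth, that reaches 16 mm from the axis straight under the pointer (knob's +x).
- pointer_tip (a point): End of the knob's pointer nose, 29 mm along the knob's x from its axis, at the height of knob_center.
- magblock: Magnetic holding block, grey-green with two flush steel bars across its top, 120 x 90 x 45 mm (x, y, z), fixed on the surface plate. Origin at the centre of its underside. On its top stands the upright steel switch shaft.
- shaft_foot (a point): Where the fixed shaft axis meets the block's top, 45 mm above the block's underside; axes as the block's, it does not turn with the shaft. With the knob home, its underside is flat here and knob_center is 28 mm above. Off the key it stands 11.5 mm too high. The shaft turns stiffly (about 0.1 N m) and stays where it is left.
- shaft_top (a point): Top of the shaft, 22.5 mm above shaft_foot. Shaft diameter 16 mm, its last 4.5 mm tapered to 7 mm across. One key 5 mm wide, out to 14 mm from the axis, from the block's top up to 11.5 mm. At the start the key points -0.3 to +0.9 rad from the block's x (counter-clockwise from above positive), not measured. The keyway passes the key within about 0.07 rad.
- on_mark (a point): Point on the block's top, 29 mm from the shaft's axis at -0.70 rad from the block's x (clockwise from it), at the inner end of the white line, which runs outward from 32 to 46 mm, 4 mm wide. The pointer tip belongs over it. The shaft's own stop lies 0.35 rad beyond.
- plate: Cast surface plate, dark top 300 x 420 mm (x, y), 50 mm high, fixed. Origin at the centre of its underside.
- height_gauge: Height gauge standing fixed on the plate near its +x, +y corner: base 70 x 100 mm, column to 350 mm above the plate. Origin at the centre of its underside. To be left alone.
- board_block: Loose block of pinkish tooling board, 60 x 50 x 40 mm, origin at the centre of its underside. To be left alone.
- board_brick: Loose block of pinkish tooling board, 70 x 50 x 60 mm, origin at the centre of its underside. To be left alone.
- flask: Loose steel drinking flask, 66 mm in diameter, 180 mm high, origin at the centre of its underside. To be left alone.
Things that resemble listed ones, but are neither listed nor needed, are in the scene too. Of the things that look like the part that bears knob_center, the smallest one is meant.

How it is judged:
On the way, in this order (a step that is already met when the one before it is completed fails the run):
1. the knob is fully home on the keyed shaft, not yet turned to the line (z of knob_center in the frame of shaft_foot below 0.0305 m and horizontal distance between knob_center and shaft_foot below 0.004 m and angle between knob_center's own z axis and vertical below 0.1 rad and horizontal distance between pointer_tip and on_mark above 0.006 m), for 0.2 s.
2. the knob, still home, is turned until its pointer stands at the line (z of knob_center in the frame of shaft_foot below 0.0305 m and horizontal distance between knob_center and shaft_foot below 0.004 m and horizontal distance between pointer_tip and on_mark below 0.006 m), for 0.2 s.
At the end, for the whole second after the job is handed in: The knob sits fully home on the shaft (underside within 2.5 mm of the block, axis within 4 mm, upright within 0.1 rad), its pointer tip is within 6 mm of the inner end of the white line seen from above, it is at rest and let go (all of step 2 and angle between knob_center's own z axis and vertical below 0.1 rad and linear speed of knob below 0.02 m/s); the robot touches nothing.
It fails at once if the knob is forced against the block or its shaft with more than 40 N (contact force between knob and magblock above 40 N).
It fails at once if a tooling-board block or the flask is displaced by more than 15 mm (distance of any of board_block, board_brick, flask from where it was at the start of the episode above 0.015 m).
It fails at once if the height gauge is struck with more than 5 N (contact force between anything else and height_gauge above 5 N).
It also fails if it takes over 72 s, if anything falls off the work surface, if the arm or the gripper's body presses on something with over 40 N, if the wrist force passes 120 N, or if a joint passes its speed limit or range.

## Robot

A 6-joint arm with a two-finger parallel gripper is mounted at the origin on the work surface. World frame = base frame: x ahead of the robot, y to its left, z up, the work surface at z = 0. Lengths are in m, angles in rad, forces in N, time in s.
With the tool pointing down it reaches from about 0.425 to 0.95 m from the base axis. Payload 3.5 kg.
Tool frame: the origin (TCP) lies at the very end of the fingers, on their centre line; the grasp point (between the pads) lies 19 mm behind it; z points along the fingers, y is the direction in which the jaws open and shut (so a half turn about z gives the same grasp; the last joint's range is limited). The gripper opens to 85 mm and grips with 20 to 120 N. Pads are 22 mm wide; open, the fingers measure 114 mm over their backs; the gripper's body (76 mm by 85 mm) begins 54 mm behind the grasp point. The pads swing forward as they close: fully open they stand 13 mm farther back than shut.
Start: joints at [-0.15, 0.286, 1.577, -0, 1.279, -0.15], TCP at [0.675, 0, 0.193] pointing down, gripper open.
Joint ranges: [-2.77, 2.77], [-0.9, 2.22], [0.21, 2.48], [-1.53, 4.67], [0.24, 2.81], [-2.84, 2.84]. Speed limits (rad/s): [2.79, 2.79, 3.14, 3.14, 3.14, 3.14].

## Interface

Orientations are given as a unit quaternion [x, y, z, w].
In Python, from plant import get_state, vision, ctrl, cut_out gives the robot as it stands.
- The arm moves only by the tool jog_arm, never from a script. Its argument "commands" is text: rows parted by semicolons, each of 6 numbers parted by spaces: the shift along the world's x, y, z in m, then the turn, a rotation vector about the world's x, y, z in rad. A call has 1 to 20 rows; each row is the pose to reach, as a shift and turn from the pose commanded when the call began; what a row does not reach only later rows make up. A row lasts 1/8 s, in which the tool goes at most 62.5 mm and 10.7 degrees, less where a joint would pass 70% of its speed; a pose out of reach is approached as far as the arm can. A call with a gripper value outside its range is refused whole. "gripper" is the opening in per cent of the stroke, from 0 (shut) to 100 (fully open), set as the call begins (left out, the last holds). The fingers move at their own pace and stop on an object; "grip_force" is the grip in N (left out, the last holds). Time passes only in rows, so rows that repeat a pose let the fingers close. It gives the time, the measured TCP pose, the force and the opening at its end, in the units of the state.
- get_state(): the state, without advancing time (a new reading comes with each control period).
- vision.read_camera(name): name is "scene" or "side" or "wrist"; returns a dict with "frame" (384x512x3 uint8, red, green, blue), "z_map" (384x512 float32, m along the optical axis (not along the pixel's ray), 0 where there is no reading), "fx", "fy", "cx", "cy" (pixels), "R" (3x3) and "t" (3): a world point X has camera coordinates R X + t. Camera axes: x right, y down, z forward; pixel columns grow to the right and rows downward; lengths in m; the calibration is good to about 2 mm. A picture is of the moment at which its call begins.
- ctrl.sign_off(): hands the job in, once; it reports no verdict.
Trained networks look in the newest picture that a camera, given by its name, has taken for a name from the list of things; names that differ only in an ending like _2 or _b are one class to them, and where a whole thing is asked for, a point or a joint stands for the part that bears it (a point fixed in the world has none). Each returns a list of dicts, best first, with "conf" (0 to 1); they miss things now and then, are a little off and sometimes report something else, mostly with a low value. They report only what shows in the picture. A call takes as long as a camera call. They do not tell look-alikes from the thing itself.
- cut_out(camera, query): "pixels" (384x512 bool, what is visible of it) and "box" ([centre column, centre row, width, height] in pixels, round what is visible of it).
The state is a dict: "time": time; "qpos": joint angles; "dq": joint speeds; "joint_efforts": joint torques, N m; "eef_pos": TCP position; "tcp_rot": TCP orientation; "contact_force": force on the tool from outside, world axes, zero at the start; "wrist_torque": the same for the moment, N m; "opening": opening from 0.0 (shut) to 1.0 (fully open).
Only numpy, scipy, OpenCV 4.12 (cv2) and the standard library are available. Lean on these libraries where they do the work, as an engineer would, in place of code of your own. Each camera call takes 0.05 s, during which the arm holds its last target.

## Working session

There is one attempt and no reset: what is moved stays moved. The work goes in short steps, Python scripts to look and compute and a tool call to move; the robot and the scene stay as the last step left them, time stands still between calls to the robot, and variables do not carry over. Pictures are saved under pics/ and viewed, and the job is handed in when it is done.

Besides the shell and the picture viewer there is one more tool, called by a JSON object that holds its "api" and its "payload", one argument or row to a line. jog_arm: Moves the arm, as the interface text tells. Its arguments: {"type":"object","properties":{"commands":{"type":"string"},"gripper":{"type":"number"},"grip_force":{"type":"number"}},"required":["commands"]}

```bash
ls; mkdir -p pics
python3 - <<'E'
from plant import get_state, vision, ctrl, cut_out
import cv2,numpy as np,pickle
print(get_state())
for n in ["scene","side","wrist"]:
    d=vision.read_camera(n)
    pickle.dump(d,open(f"{n}0.pkl","wb"))
    cv2.imwrite(f"pics/{n}0.png",d["frame"][:,:,::-1])
    print(n,d["fx"],d["fy"],d["cx"],d["cy"],d["R"],d["t"])
E
```

```text
pics
{'time': 0.0, 'qpos': array([-1.50000588e-01,  2.87163835e-01,  1.57814682e+00, -3.66373172e-05,
        1.27856582e+00, -1.50003198e-01]), 'dq': array([ 2.38993138e-04, -6.96971267e-04,  3.63477136e-04,  9.38903089e-05,
        2.97740260e-04, -4.18348678e-04]), 'joint_efforts': array([-1.79628755e-04, -4.05981302e+01, -2.92628127e+01, -1.54224781e-04,
        5.81841552e-03,  3.74769741e-06]), 'eef_pos': array([6.74277421e-01, 1.28212726e-04, 1.92064817e-01]), 'tcp_rot': array([ 7.07101651e-01,  7.07110989e-01, -6.91831622e-04, -9.08641284e-04]), 'contact_force': array([ 0.04136361, -0.35878277,  0.71782757]), 'wrist_torque': array([-0.01322854, -0.00768059, -0.00240443]), 'opening': 1.003739239847349}
scene 429.47207190806705 429.47207190806705 259.2957048401974 192.27923875215686 [[-0.41835916  0.90811701  0.01729487]
 [ 0.65171641  0.31339232 -0.69068877]
 [-0.6326463  -0.27768463 -0.7229453 ]] [ 0.28377122 -0.2561251   1.35192574]
side 381.6449812227606 381.6449812227606 255.19283849148871 192.71923710743715 [[ 0.84429147 -0.53587888  0.00239607]
 [-0.25439713 -0.40473675 -0.8783338 ]
 [ 0.47165031  0.74096018 -0.47804183]] [-0.48815791  0.21913545  0.64706657]
wrist 309.32025277135614 309.32025277135614 257.4020101805757 195.48315334843153 [[ 9.99996871e-01  2.20584475e-03 -1.18001600e-03]
 [ 2.45397488e-03 -9.56596031e-01  2.91406952e-01]
 [-4.86000130e-04 -2.91408936e-01 -9.56598451e-01]] [-0.67473498 -0.04062342  0.37779399]
```

View pics/scene0.png

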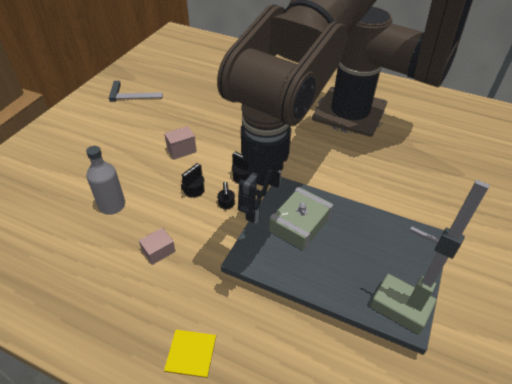

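View pics/side0.png

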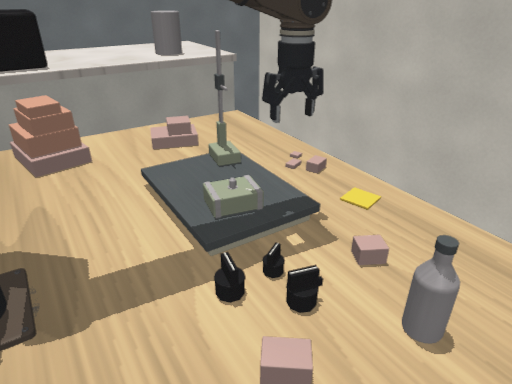

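View pics/wrist0.png

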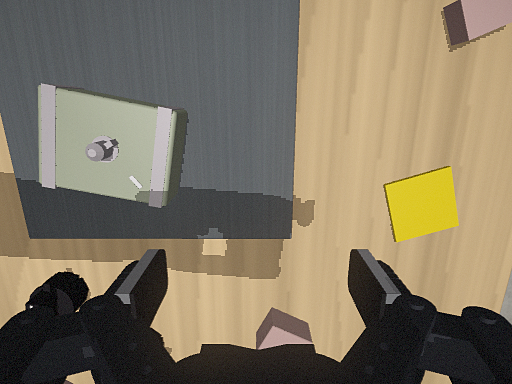

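The side picture shows three black knobs that could be taken for the one I want: (230,280), (273,263) and (302,288). The one at (273,263) looks smallest, and I take it to be (227,197) in the scene picture. I'll check this with sizes and a close crop.

```bash
cat > h.py <<'E'
import numpy as np,cv2,pickle
def cloud(d):
    z=d["z_map"];v,u=np.mgrid[:z.shape[0],:z.shape[1]]
    P=np.stack([(u-d["cx"])*z/d["fx"],(v-d["cy"])*z/d["fy"],z],-1)
    W=(P-d["t"])@d["R"]   # R^T (P-t)
    W[z<=0]=np.nan
    return W
def proj(d,X):
    p=np.atleast_2d(X)@d["R"].T+d["t"]
    return np.c_[d["cx"]+d["fx"]*p[:,0]/p[:,2],d["cy"]+d["fy"]*p[:,1]/p[:,2]]
def rayz(d,u,v,z):
    r=d["R"].T@np.array([(u-d["cx"])/d["fx"],(v-d["cy"])/d["fy"],1.]);c=-d["R"].T@d["t"]
    return c+r*(z-c[2])/r[2]
E
python3 - <<'E'
from h import *
import scipy.ndimage as nd
for n,box in [("side",(200,230,340,320)),("scene",(165,140,260,225))]:
    d=pickle.load(open(n+"0.pkl","rb"));W=cloud(d);f=d["frame"]
    x0,y0,x1,y1=box
    m=np.zeros(f.shape[:2],bool);m[y0:y1,x0:x1]=f[y0:y1,x0:x1].max(-1)<60
    l,k=nd.label(m)
    for i in range(1,k+1):
        q=l==i
        if q.sum()<60: continue
        p=W[q];p=p[np.isfinite(p[:,0])]
        v,u=np.where(q)
        print(n,q.sum(),(u.mean().round(),v.mean().round()),np.percentile(p,[2,50,98],axis=0).round(3).tolist())
    c=cv2.resize(f[y0:y1,x0:x1,::-1],None,fx=5,fy=5,interpolation=cv2.INTER_CUBIC)
    cv2.imwrite(f"pics/{n}_crop.png",c)
E
```

```text
side 379 (np.float64(229.0), np.float64(239.0)) [[0.413, -0.078, 0.031], [0.464, -0.076, 0.039], [0.54, -0.052, 0.048]]
side 477 (np.float64(273.0), np.float64(264.0)) [[0.493, -0.189, 0.002], [0.504, -0.179, 0.03], [0.529, -0.157, 0.056]]
side 986 (np.float64(229.0), np.float64(281.0)) [[0.386, -0.202, 0.003], [0.404, -0.191, 0.039], [0.432, -0.152, 0.073]]
side 1178 (np.float64(303.0), np.float64(290.0)) [[0.482, -0.291, 0.003], [0.499, -0.274, 0.039], [0.537, -0.255, 0.073]]
scene 1585 (np.float64(248.0), np.float64(178.0)) [[0.418, -0.19, 0.018], [0.713, -0.003, 0.324], [0.749, 0.014, 0.4]]
scene 493 (np.float64(193.0), np.float64(183.0)) [[0.493, -0.272, 0.005], [0.526, -0.254, 0.039], [0.545, -0.235, 0.073]]
scene 248 (np.float64(226.0), np.float64(199.0)) [[0.503, -0.183, 0.004], [0.529, -0.158, 0.029], [0.539, -0.146, 0.055]]
```

View pics/side_crop.png

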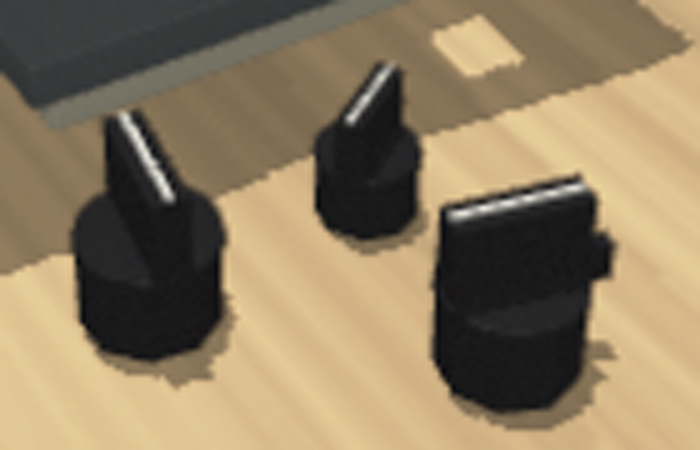

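View pics/scene_crop.png

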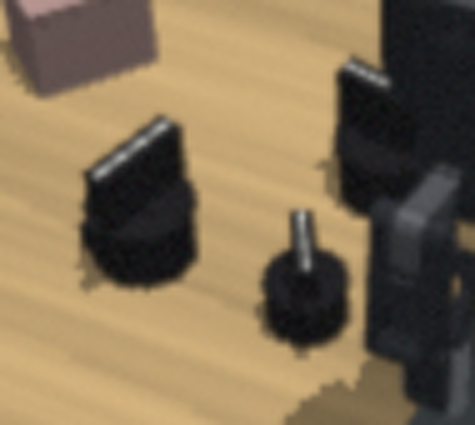

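Run:
```python
from h import *
d=pickle.load(open("wrist0.pkl","rb"));W=cloud(d)
f=d["frame"]
c=cv2.resize(f[75:220,25:200,::-1],None,fx=4,fy=4,interpolation=cv2.INTER_CUBIC);cv2.imwrite("pics/w_crop.png",c)
# block top
m=np.abs(W[...,2]-0.095)<0.004
l=cv2.connectedComponents(m.astype(np.uint8))[1]
i=l[165,75];q=l==i
pts=W[q]
print(q.sum(),pts.mean(0),np.median(pts[:,2]))
r=cv2.minAreaRect((pts[:,:2]*1000).astype(np.float32));print(r)
print("plate z",np.median(W[20:60,200:280,2]))
# shaft top
print(W[145:156,88:104,2].round(3))
for n in("side","scene"):
    d=pickle.load(open(n+"0.pkl","rb"));W=cloud(d)
    k=(W[...,2]>0.050)&(W[...,2]<0.062)&(abs(W[...,0]-.515)<.035)&(abs(W[...,1]+.167)<.035)
    p=W[k];print(n,k.sum(),p.mean(0));u,s,vt=np.linalg.svd(p[:,:2]-p[:,:2].mean(0));print(vt[0],np.arctan2(vt[0,1],vt[0,0]),np.ptp((p[:,:2]-p[:,:2].mean(0))@vt[0]),p[:,2].max())
    # low
    k=(W[...,2]>0.004)&(W[...,2]<0.024)&(abs(W[...,0]-.515)<.035)&(abs(W[...,1]+.167)<.035)
    p=W[k][:,:2]
    from scipy.optimize import least_squares
    s=least_squares(lambda c:np.hypot(*(p-c).T)-.0215,p.mean(0),loss='soft_l1',f_scale=.001);print("axis",s.x,s.cost)
```

```text
12842 [0.53865761 0.03425761 0.09471835] 0.09474393895392307
((537.7842407226562, 31.582122802734375), (92.41486358642578, 120.17572784423828), 79.35143280029297)
plate z nan
[[0.113 0.114 0.114 0.115 0.114 0.114 0.113 0.114 0.115 0.113 0.114 0.113
  0.111 0.11  0.109   nan]
 [0.114 0.115 0.116 0.116 0.115 0.114 0.114 0.115 0.114 0.115 0.113 0.113
  0.113 0.112 0.11  0.11 ]
 [0.115 0.116 0.117 0.115 0.115 0.116 0.115 0.116 0.115 0.114 0.114 0.114
  0.112 0.112 0.113 0.11 ]
 [0.115 0.117 0.117 0.116 0.116 0.117 0.115 0.115 0.115 0.115 0.113 0.114
  0.113 0.112 0.114 0.11 ]
 [0.117 0.116 0.118 0.117 0.118 0.117 0.115 0.116 0.116 0.117 0.115 0.114
  0.114 0.113 0.113 0.112]
 [0.116 0.117 0.117 0.118 0.117 0.117 0.116 0.117 0.117 0.117 0.114 0.115
  0.114 0.114 0.114 0.112]
 [0.117 0.116 0.118 0.117 0.117 0.116 0.117 0.117 0.116 0.117 0.116 0.116
  0.116 0.115 0.114 0.112]
 [0.117 0.117 0.116 0.116 0.117 0.118 0.117 0.117 0.117 0.115 0.116 0.115
  0.113 0.113 0.113 0.113]
 [0.118 0.117 0.117 0.117 0.116 0.117 0.118 0.117 0.117 0.117 0.116 0.115
  0.115 0.114 0.113 0.113]
 [0.118 0.117 0.117 0.117 0.117 0.117 0.116 0.117 0.116 0.116 0.115 0.114
  0.114 0.113 0.113 0.112]
 [0.117 0.117 0.117 0.116 0.117 0.117 0.117 0.118   nan 0.116 0.116 0.116
  0.115 0.114 0.114 0.113]]
side 112 [ 0.51146415 -0.17100453  0.0552041 ]
[-0.85461295 -0.51926555] -2.595601328168504 0.04318481446038889 0.058033393497214404
axis [ 0.51477953 -0.16667313] 4.748451448079128e-05
scene 70 [ 0.51669915 -0.16506232  0.05532176]
[0.84880147 0.52871171] 0.55708206733436 0.043048845528600034 0.05839365077209647
axis [ 0.51338787 -0.16671305] 3.7858951524458254e-05
```

View pics/w_crop.png

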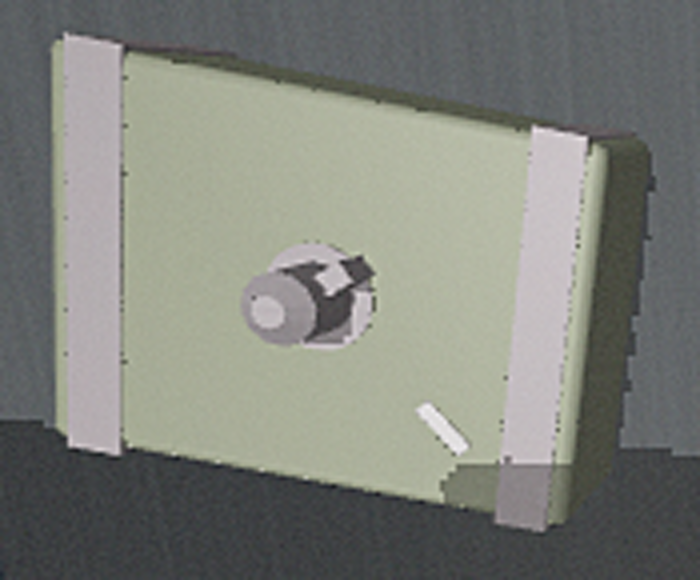

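Run:
```python
from h import *
c=np.array([.514,-.1667])
for n in("side","scene"):
    d=pickle.load(open(n+"0.pkl","rb"));W=cloud(d)
    r=np.hypot(W[...,0]-c[0],W[...,1]-c[1]);k=(r>.0235)&(r<.034)&(W[...,2]>.02)&(W[...,2]<.04)
    print(n,[(p.round(3).tolist(),round(float(np.arctan2(p[1]-c[1],p[0]-c[0])),2)) for p in W[k]])
d=pickle.load(open("scene0.pkl","rb"));W=cloud(d);print("flask",W[190,105],W[155,95]);print("gauge",W[300,405],W[190,475], W[242,445],W[230,420])
```

```text
side [([0.496, -0.183, 0.035], -2.43), ([0.522, -0.189, 0.028], -1.24), ([0.495, -0.181, 0.029], -2.51), ([0.496, -0.182, 0.03], -2.43), ([0.502, -0.187, 0.031], -2.1), ([0.507, -0.19, 0.03], -1.86), ([0.509, -0.19, 0.029], -1.76), ([0.516, -0.19, 0.026], -1.47), ([0.507, -0.19, 0.028], -1.86)]
scene [([0.537, -0.159, 0.037], 0.32), ([0.538, -0.153, 0.038], 0.52), ([0.537, -0.151, 0.037], 0.6), ([0.539, -0.158, 0.032], 0.33), ([0.54, -0.152, 0.036], 0.51), ([0.538, -0.15, 0.035], 0.59), ([0.542, -0.151, 0.034], 0.51), ([0.538, -0.151, 0.031], 0.59), ([0.54, -0.152, 0.029], 0.5), ([0.539, -0.15, 0.029], 0.58), ([0.54, -0.153, 0.025], 0.5), ([0.539, -0.15, 0.026], 0.58)]
flask [ 0.66417267 -0.39635142  0.0835715 ] [ 0.65112221 -0.40578805  0.17576134]
gauge [0.65331208 0.28496137 0.08516132] [0.65597447 0.29927554 0.38833156] [0.65963365 0.29661813 0.27687495] [0.43857687 0.28400333 0.04984624]
```

{"api": "jog_arm", "payload": {
  "commands": "-0.05 -0.05 0.03 0 0 0;-0.1 -0.1 0.05 0 0 0;-0.15 -0.15 0.05 0 0 0;-0.16 -0.2 0.05 0 0 0;-0.16 -0.21 0.05 0 0 0;-0.16 -0.21 0.05 0 0 0;-0.16 -0.21 0.05 0 0 0"
}}

```text
time: 1.02
eef_pos: [0.5151, -0.2092, 0.2431]
tcp_rot: [0.707, 0.707, 0.0, -0.0]
contact_force: [-0.0, 0.1, -0.4]
opening: 1.002
```

Run:
```python
from plant import *
from h import *
d=vision.read_camera("wrist");pickle.dump(d,open("w1.pkl","wb"))
f=d["frame"];W=cloud(d)
k=(W[...,2]>0.052)&(W[...,2]<0.060)&(np.hypot(W[...,0]-.515,W[...,1]+.167)<.03)
p=W[k][:,:2]; r=cv2.minAreaRect((p*1000).astype(np.float32));print(k.sum(),p.mean(0),r)
u,s,vt=np.linalg.svd(p-p.mean(0));print(np.arctan2(vt[0,1],vt[0,0]))
k=(W[...,2]>0.026)&(W[...,2]<0.034)&(np.hypot(W[...,0]-.515,W[...,1]+.167)<.035)
p=W[k][:,:2];print(cv2.minEnclosingCircle((p*1000).astype(np.float32)), p.mean(0))
pp=proj(d,[[.514,-.167,.03]])[0].astype(int);print(pp,d["t"])
x,y=max(pp[0]-80,0),max(pp[1]-60,0)
cv2.imwrite("pics/w1.png",f[:,:,::-1]);cv2.imwrite("pics/w1c.png",cv2.resize(f[y:y+120,x:x+160,::-1],None,fx=4,fy=4,interpolation=cv2.INTER_CUBIC))
```

```text
377 [ 0.51467832 -0.16910379] ((514.4989624023438, -169.36294555664062), (41.97260665893555, 12.041927337646484), 31.855329513549805)
-2.590292813231541
((516.929931640625, -167.43408203125), 24.188365936279297) [ 0.51423406 -0.16820143]
[256 126] [-0.51532686 -0.25511735  0.36466516]
```

View pics/w1.png

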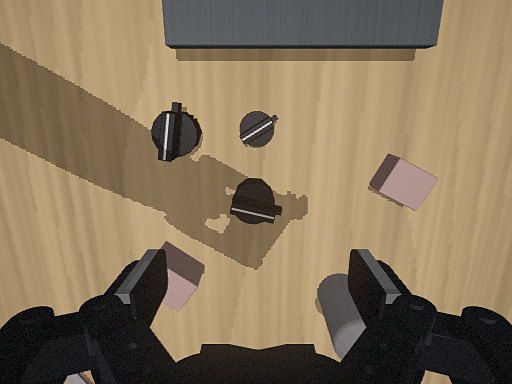

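View pics/w1c.png

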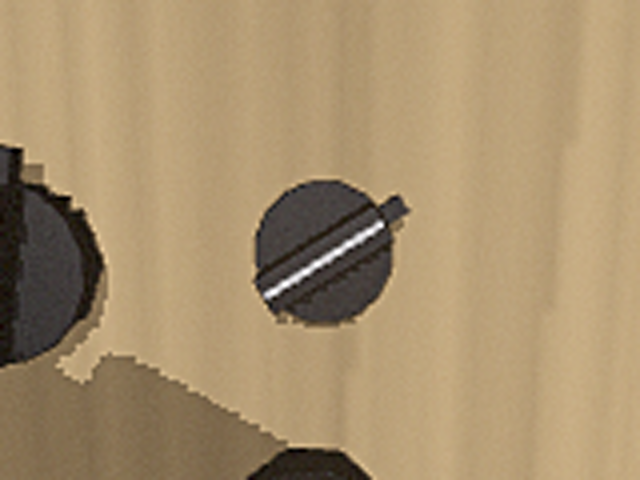

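The wrist picture shows the smallest knob at (257,128). Its nose is at (276,119), so its yaw is about +0.553. Its height is 56 mm and the bar measures 42 x 12 mm, which match the description. I'll turn the jaws to yaw 2.124 above it first.

{"api": "jog_arm", "payload": {
  "commands": "0 0.02 -0.02 0 0 0.18;0 0.0405 -0.04 0 0 0.36;0 0.0405 -0.06 0 0 0.54;0 0.0405 -0.08 0 0 0.72;0 0.0405 -0.1 0 0 0.9;0 0.0405 -0.12 0 0 1.08;0 0.0405 -0.13 0 0 1.26;0 0.0405 -0.13 0 0 1.44;0 0.0405 -0.13 0 0 1.62;0 0.0405 -0.13 0 0 1.8;0 0.0405 -0.13 0 0 1.98;0 0.0405 -0.13 0 0 2.124;0 0.0405 -0.13 0 0 2.124;0 0.0405 -0.13 0 0 2.124",
  "gripper": 50
}}

```text
time: 2.82
eef_pos: [0.5152, -0.1687, 0.1133]
tcp_rot: [-0.273, 0.962, 0.0, -0.0]
contact_force: [0.3, 0.0, -0.1]
opening: 0.5
```

Run:
```python
from plant import *
from h import *
s=get_state();print(s['qpos'].round(3),s['eef_pos'],s['opening'])
d=vision.read_camera("wrist")
cv2.imwrite("pics/w2.png",d["frame"][:,:,::-1])
W=cloud(d)
k=(W[...,2]>0.052)&(W[...,2]<0.060)&(np.hypot(W[...,0]-.515,W[...,1]+.167)<.03)
p=W[k][:,:2]; r=cv2.minAreaRect((p*1000).astype(np.float32));print(k.sum(),p.mean(0),r)
```

```text
[-0.504  0.076  1.972  0.     1.093 -2.627] [ 0.51520115 -0.168687    0.11332837] 0.49992542219598857
732 [ 0.51299033 -0.16957983] ((513.5376586914062, -169.03076171875), (41.624046325683594, 11.438325881958008), 31.54163932800293)
```

View pics/w2.png

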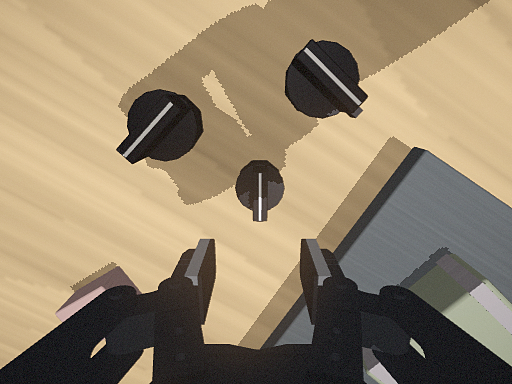

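The jaws straddle the knob, which sits at (260,187), and its nose at (260,217) is in line with the pads. I'll go down and grip.

{"api": "jog_arm", "payload": {
  "commands": "-0.001 0 -0.03 0 0 0;-0.001 0 -0.055 0 0 0;-0.001 0 -0.07 0 0 0;-0.001 0 -0.079 0 0 0;-0.001 0 -0.079 0 0 0;-0.001 0 -0.079 0 0 0"
}}

```text
time: 3.62
eef_pos: [0.5148, -0.1699, 0.0354]
tcp_rot: [-0.273, 0.962, -0.001, 0.001]
contact_force: [-0.2, 0.0, 0.4]
opening: 0.501
```

{"api": "jog_arm", "payload": {
  "commands": "0 0 0 0 0 0;0 0 0 0 0 0;0 0 0 0 0 0;0 0 0 0 0 0;0 0 0 0 0 0;0 0 0 0 0 0",
  "gripper": 0,
  "grip_force": 50
}}

```text
time: 4.38
eef_pos: [0.514, -0.1695, 0.0344]
tcp_rot: [-0.273, 0.962, 0.0, -0.0]
contact_force: [0.8, -0.6, -0.4]
opening: 0.004
```

Opening 0.004 is too small for a 12 mm bar (about 0.14 expected), so I'll look.

Run:
```python
from plant import *
from h import *
for n in("wrist","side"):
    d=vision.read_camera(n);f=d["frame"]
    if n=="side":f=cv2.resize(f[180:330,180:380],None,fx=4,fy=4,interpolation=cv2.INTER_CUBIC)
    cv2.imwrite(f"pics/{n}3.png",f[:,:,::-1])
```

```text
(no output)
```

View pics/wrist3.png

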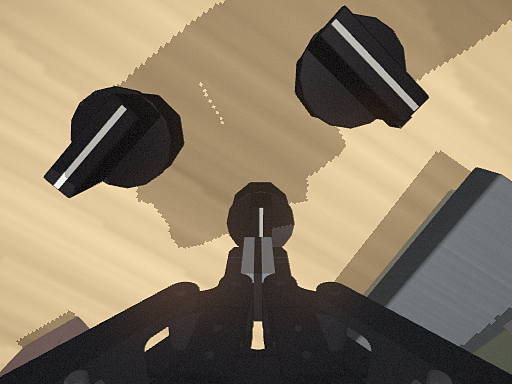

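View pics/side3.png

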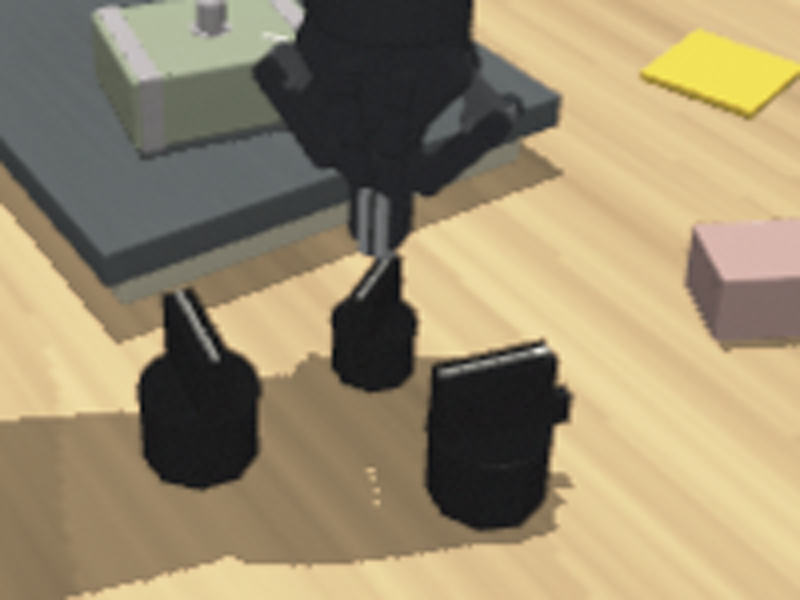

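Run:
```python
from plant import *
from h import *
print(get_state())
for n in("side","scene","wrist"):
    d=vision.read_camera(n);W=cloud(d);pickle.dump(d,open(n+"4.pkl","wb"))
    print(n,proj(d,get_state()['eef_pos']).round(1))
    if n=="side":
        for v in range(224,270,3): print(v,W[v,268:281:3].round(3).tolist())
    if n=="wrist":
        for v in range(205,300,8): print(v,W[v,250:275:6].round(3).tolist())
```

```text
{'time': 4.475, 'qpos': array([-5.06057285e-01,  1.84861778e-01,  2.01642187e+00, -5.30501389e-05,
        9.40340952e-01, -2.63003017e+00]), 'dq': array([ 8.71105788e-04,  1.12743407e-04,  2.87302168e-04,  3.16209243e-04,
       -3.75802056e-05, -3.15752831e-04]), 'joint_efforts': array([ 7.61238553e-04, -3.16830146e+01, -2.43222910e+01, -1.60710510e-04,
        2.62576486e-04,  5.03906975e-06]), 'eef_pos': array([ 0.51396663, -0.16949239,  0.0344018 ]), 'tcp_rot': array([-2.73090235e-01,  9.61988421e-01, -3.92847868e-06, -2.64339839e-05]), 'contact_force': array([-0.14012957,  0.66716581, -0.02550792]), 'wrist_torque': array([-0.02569416,  0.00479359, -0.02265234]), 'opening': -0.0001425940193523405}
side [[273.9 257.4]]
224 [[nan, nan, nan], [0.503, -0.172, 0.118], [0.505, -0.179, 0.121], [0.509, -0.183, 0.122], [0.512, -0.188, 0.123]]
227 [[0.502, -0.164, 0.107], [0.503, -0.172, 0.111], [0.51, -0.173, 0.109], [0.507, -0.185, 0.117], [0.511, -0.189, 0.118]]
230 [[0.502, -0.164, 0.1], [0.503, -0.173, 0.105], [0.506, -0.177, 0.106], [0.513, -0.178, 0.104], [0.515, -0.185, 0.107]]
23
[... 2416 characters left out ...]
-0.177, 0.093], [0.504, -0.175, 0.093], [0.503, -0.173, 0.093], [0.504, -0.168, 0.087]]
261 [[0.507, -0.179, 0.1], [0.505, -0.177, 0.1], [0.504, -0.175, 0.101], [0.502, -0.173, 0.101], [0.505, -0.168, 0.092]]
269 [[0.507, -0.179, 0.106], [0.506, -0.177, 0.106], [0.504, -0.175, 0.107], [0.502, -0.173, 0.107], [0.502, -0.171, 0.106]]
277 [[0.506, -0.179, 0.114], [0.507, -0.176, 0.11], [0.505, -0.174, 0.11], [0.502, -0.174, 0.115], [0.5, -0.173, 0.117]]
285 [[0.505, -0.18, 0.12], [0.51, -0.174, 0.109], [0.507, -0.173, 0.111], [0.502, -0.174, 0.119], [0.501, -0.172, 0.119]]
293 [[0.506, -0.179, 0.123], [0.512, -0.173, 0.11], [0.507, -0.173, 0.117], [0.503, -0.174, 0.123], [0.501, -0.173, 0.124]]
```

Run:
```python
from h import *
d=pickle.load(open("side0.pkl","rb"));W=cloud(d)
m=(W[...,2]>.1)&(abs(W[...,0]-.675)<.09)&(abs(W[...,1])<.05)
print("start side tips; lowest z", np.sort(W[m][:,2])[[0,5,20,50]])
d=pickle.load(open("scene0.pkl","rb"));W=cloud(d)
m=(W[...,2]>.12)&(abs(W[...,0]-.675)<.09)&(abs(W[...,1])<.05)
print(np.sort(W[m][:,2])[[0,5,20,50]])
d=pickle.load(open("wrist0.pkl","rb"));W=cloud(d)
m=(W[...,2]>.13)&(abs(W[...,0]-.675)<.09)&(abs(W[...,1])<.05)
print(np.sort(W[m][:,2])[[0,5,20,50]])
d=pickle.load(open("w1.pkl","rb"));W=cloud(d)
m=(W[...,2]>.19)
print(np.sort(W[m][:,2])[[0,5,20,50]])
for n in("side","scene","wrist"):
    d=pickle.load(open(n+"4.pkl","rb"));W=cloud(d)
    m=(W[...,2]>.061)&(abs(W[...,0]-.515)<.02)&(abs(W[...,1]+.17)<.02)
    print(n,np.sort(W[m][:,2])[[0,5,20,50]])
```

```text
start side tips; lowest z [0.24354676 0.24449522 0.24714171 0.25140678]
[0.24147528 0.24448788 0.24653432 0.25148649]
[0.24230388 0.24306208 0.24372996 0.24433545]
[0.29334762 0.2939575  0.2945355  0.29528015]
side [0.07338708 0.07630065 0.07995636 0.08494143]
scene [0.07127232 0.0774047  0.08276292 0.0903527 ]
wrist [0.07534581 0.07585134 0.0766031  0.07804198]
```

The three cameras agree that the closed fingertips are at z≈0.074, while the reported TCP says 0.034. At the start, with the gripper open, the tips were at 0.243 against a reported 0.192. So the real tips sit about 40 mm above the reported TCP, and the sideways position agrees. I'll correct for this by trusting the cameras and watching the force. Next I open and go down 40 mm.

{"api": "jog_arm", "payload": {
  "commands": "0 0 0 0 0 0;0 0 0 0 0 0;0 0 0 0 0 0;0 0 -0.015 0 0 0;0 0 -0.03 0 0 0;0 0 -0.038 0 0 0;0 0 -0.039 0 0 0;0 0 -0.039 0 0 0",
  "gripper": 45
}}

```text
time: 5.62
eef_pos: [0.5141, -0.1696, -0.0046]
tcp_rot: [-0.273, 0.962, -0.0, 0.0]
contact_force: [-0.2, -0.5, 1.1]
opening: 0.455
```

{"api": "jog_arm", "payload": {
  "commands": "0 0 0 0 0 0;0 0 0 0 0 0;0 0 0 0 0 0;0 0 0 0 0 0;0 0 0 0 0 0;0 0 0 0 0 0",
  "gripper": 0,
  "grip_force": 50
}}

```text
time: 6.38
eef_pos: [0.5143, -0.1696, -0.0041]
tcp_rot: [-0.273, 0.962, -0.0, 0.0]
contact_force: [0.0, 1.2, 3.2]
opening: 0.132
```

Run:
```python
from plant import *
from h import *
for n in("wrist","side"):
    d=vision.read_camera(n);f=d["frame"];W=cloud(d)
    m=(W[...,2]>.0)&(abs(W[...,0]-.515)<.03)&(abs(W[...,1]+.17)<.03)
    if n=="wrist":
        for v in range(180,290,8): print(v,W[v,240:281:8].round(3).tolist())
    if n=="side":f=cv2.resize(f[180:330,180:380],None,fx=4,fy=4,interpolation=cv2.INTER_CUBIC)
    cv2.imwrite(f"pics/{n}5.png",f[:,:,::-1])
```

```text
180 [[0.495, -0.196, -0.0], [0.492, -0.191, -0.001], [0.49, -0.188, -0.0], [0.487, -0.184, 0.001], [0.485, -0.18, -0.001], [0.482, -0.176, 0.0]]
188 [[0.499, -0.193, 0.0], [0.496, -0.189, -0.001], [0.494, -0.185, -0.0], [0.491, -0.181, -0.001], [0.489, -0.177, -0.0], [0.486, -0.173, -0.001]]
196 [[0.503, -0.191, -0.0], [0.5, -0.187, 0.0], [0.498, -0.182, -0.0], [0.496, -0.178, -0.001], [0.493, -0.174, -0.0], [0.49, -0.17, -0.0]]
204 [[0.506, -0.189, 0.004], [0.501, -0.186, 0.013], [0.498, -0.182, 0.013], [0.496, -0.178, 0.013], [0.495, -0.174, 0.01], [0.495, -0.168, -0.0]]
212 [[0.503, -0.189, 0.026], [0.5, -0.186, 0.027], [0.497, -0.183, 0.031], [0.496, -0.179, 0.028], [0.494, -0.175, 0.026], [0.495, -0.168, 0.014]]
220 [[0.505, -0.187, 0.03], [0.5, -0.185, 0.039], [0.498, -0.182, 0.04], [0.496, -0.179, 0.039], [0.497, -0.173, 0.03], [0.494, -0.17, 0.03]]
228 [[0.509, -0.185, 0.03], [0.499, -0.185, 0.049], [0.497, -0.182, 0.05], [0.496, -0.179, 0.049], [0.5, -0.172, 0.031], [0.498, -0.168, 0.029]]
236 [[0.513, -0.183, 0.029], [0.5, -0.185, 0.056], [0.498, -0.182, 0.056], [0.496, -0.
[... 232 characters left out ...]
[0.507, -0.181, 0.056], [0.505, -0.178, 0.056], [0.503, -0.175, 0.055], [0.502, -0.171, 0.053], [0.5, -0.168, 0.053]]
260 [[0.509, -0.183, 0.061], [0.51, -0.179, 0.056], [0.508, -0.176, 0.056], [0.506, -0.173, 0.055], [0.502, -0.172, 0.061], [0.5, -0.169, 0.061]]
268 [[0.509, -0.183, 0.067], [0.513, -0.177, 0.057], [0.511, -0.174, 0.057], [0.509, -0.171, 0.056], [0.502, -0.172, 0.067], [0.501, -0.169, 0.067]]
276 [[0.51, -0.182, 0.071], [0.517, -0.175, 0.056], [0.514, -0.172, 0.056], [0.513, -0.169, 0.056], [0.504, -0.171, 0.07], [0.502, -0.168, 0.07]]
284 [[0.513, -0.18, 0.071], [0.52, -0.173, 0.056], [0.517, -0.17, 0.057], [0.516, -0.167, 0.057], [0.507, -0.169, 0.071], [0.5, -0.17, 0.08]]
```

View pics/wrist5.png

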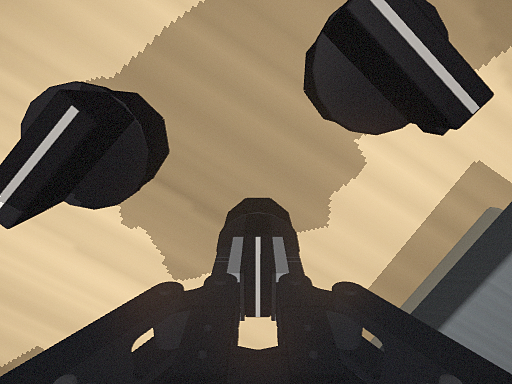

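View pics/side5.png

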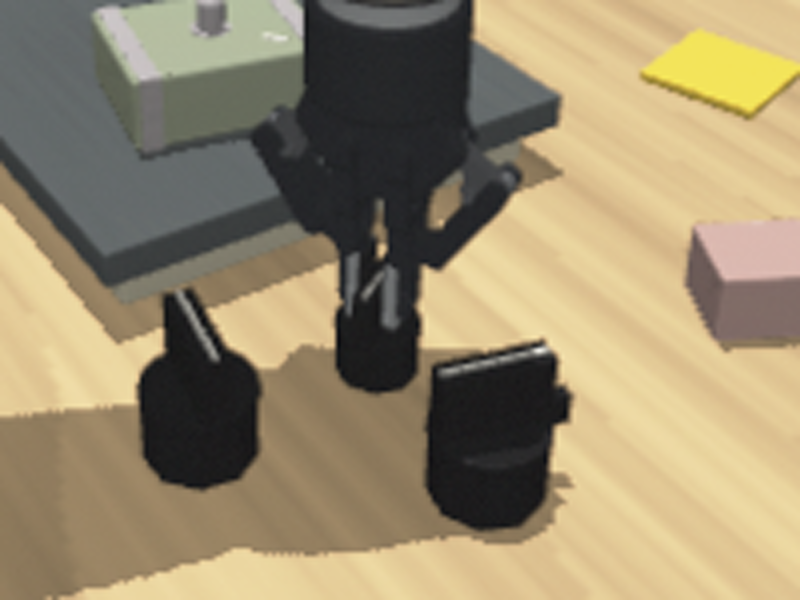

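Opening 0.132 matches the 12 mm bar, and the wrist view at (258,260) shows the bar between the pads. I'll lift it and go to a viewpoint beside the block.

{"api": "jog_arm", "payload": {
  "commands": "0 0 0.02 0 0 0;0 0 0.06 0 0 0;0 0 0.11 0 0 0;0 0 0.16 0 0 0;0.01 0.03 0.2 0 0 -0.06;0.03 0.08 0.21 0 0 -0.12;0.05 0.13 0.21 0 0 -0.18;0.08 0.18 0.21 0 0 -0.25;0.1 0.21 0.21 0 0 -0.25;0.1 0.21 0.21 0 0 -0.25;0.1 0.21 0.21 0 0 -0.25"
}}

```text
time: 7.85
eef_pos: [0.6132, 0.0401, 0.2042]
tcp_rot: [-0.151, 0.989, -0.0, -0.001]
contact_force: [-1.0, -0.9, -0.5]
opening: 0.128
```

Run:
```python
from plant import *
from h import *
s=get_state();print(s['qpos'].round(3),s['contact_force'],s['opening'],s['eef_pos'])
d=vision.read_camera("wrist");f=d["frame"];W=cloud(d);pickle.dump((d,s),open("w6.pkl","wb"))
cv2.imwrite("pics/w6.png",f[:,:,::-1])
p=proj(d,[.538,.032,.095])[0].astype(int);x,y=p[0]-70,max(p[1]-55,0);print(p)
cv2.imwrite("pics/w6c.png",cv2.resize(f[y:y+100,x:x+133,::-1],None,fx=6,fy=6,interpolation=cv2.INTER_CUBIC));print(x,y)
m=np.abs(W[...,2]-0.095)<0.004
l=cv2.connectedComponents(m.astype(np.uint8))[1]
i=np.bincount(l[m]).argmax();pts=W[l==i]
print(cv2.minAreaRect((pts[:,:2]*1000).astype(np.float32)))
```

```text
[-9.900e-02  1.480e-01  1.719e+00 -1.000e-03  1.276e+00 -1.973e+00] [-1.04490328 -0.93213004 -0.53868644] 0.1278397264530679 [0.61320629 0.04013984 0.20415901]
[275 101]
205 46
((537.17822265625, 32.11778259277344), (92.03704833984375, 120.15011596679688), 79.18283081054688)
```

View pics/w6.png

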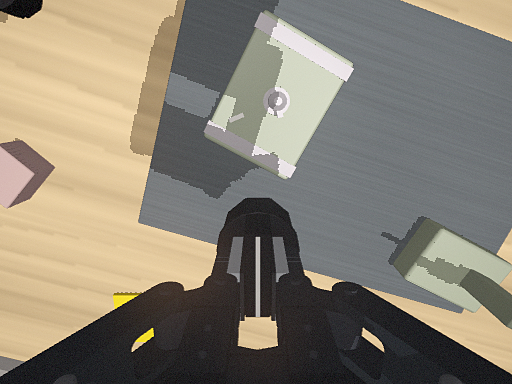

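View pics/w6c.png

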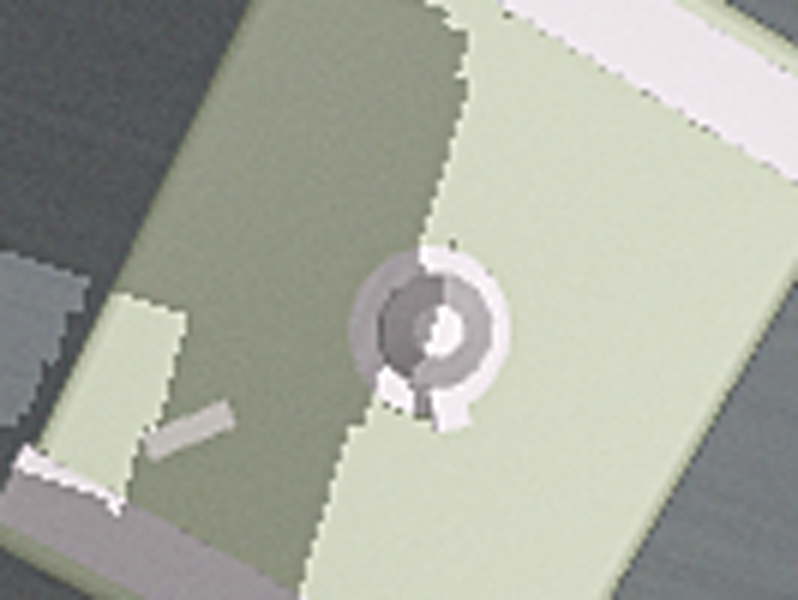

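Run:
```python
from h import *
d,s=pickle.load(open("w6.pkl","rb"));W=cloud(d);f=d["frame"]
# shaft top
near=np.hypot(W[...,0]-.538,W[...,1]-.032)<.02
k=near&(W[...,2]>.1155);print("top",k.sum(),W[k].mean(0))
k=near&(W[...,2]>.1115);print("taper",cv2.minEnclosingCircle((W[k][:,:2]*1000).astype(np.float32)))
c=W[near&(W[...,2]>.1155)].mean(0)[:2]
k=near&(W[...,2]>.102)&(W[...,2]<.111)
q=W[k];r=np.hypot(*(q[:,:2]-c).T);a=np.arctan2(q[:,1]-c[1],q[:,0]-c[0])
for R,A,z in sorted(zip(r,a,q[:,2])): 
    if R>.0085: print(round(R*1000,1),round(A,2),round(z,4))
# white line pixels
g=f.min(-1).astype(int)
for n in ["wrist0.pkl"]:
    d0=pickle.load(open(n,"rb"));W0=cloud(d0)
    near=np.hypot(W0[...,0]-.538,W0[...,1]-.032)<.02
    k=near&(W0[...,2]>.1155);print("top0",W0[k].mean(0))
    k=near&(W0[...,2]>.103)&(W0[...,2]<.110);q=W0[k];c0=c
    r=np.hypot(*(q[:,:2]-c0).T);a=np.arctan2(q[:,1]-c0[1],q[:,0]-c0[0])
    print([(round(R*1000,1),round(A,2)) for R,A in zip(r,a) if R>.0095])
    # line: whiteness
    R=np.hypot(W0[...,0]-c[0],W0[...,1]-c[1])
    k=(R>.031)&(R<.047)&(abs(W0[...,2]-.095)<.004)&(d0["frame"].astype(int).min(-1)>175)
    k&=np.abs(np.arctan2(W0[...,1]-c[1],W0[...,0]-c[0])+.88)<.4
    q=W0[k];print("line",k.sum(),q.mean(0),np.arctan2(q[:,1].mean()-c[1],q[:,0].mean()-c[0]))
print(c)
for n in("side","scene"):
    d=pickle.load(open(n+"4.pkl","rb"));W=cloud(d)
    near=np.hypot(W[...,0]-.538,W[...,1]-.032)<.02
    k=near&(W[...,2]>.1155);print(n,k.sum(),W[k].mean(0))
    k=(W[...,2]>.0915)&(W[...,2]<.098)&(np.hypot(W[...,0]-.538,W[...,1]-.032)<.09);print(cv2.minAreaRect((W[k][:,:2]*1000).astype(np.float32)))
    k=near&(W[...,2]>.103)&(W[...,2]<.110);q=W[k];r=np.hypot(*(q[:,:2]-c).T);a=np.arctan2(q[:,1]-c[1],q[:,0]-c[0])
    print([(round(R*1000,1),round(A,2)) for R,A in zip(r,a) if R>.0095])
```

```text
top 120 [0.53725262 0.03195245 0.1168478 ]
taper ((537.1782836914062, 32.00917053222656), 7.784829616546631)
8.5 0.35 0.1055
8.6 0.26 0.1041
8.6 0.77 0.106
8.6 0.44 0.1067
8.8 0.55 0.1061
9.0 0.64 0.1058
9.2 0.72 0.1076
9.3 0.34 0.1072
9.4 0.44 0.1056
9.4 0.27 0.1028
9.6 0.53 0.1061
9.8 0.61 0.1061
10.1 0.7 0.1062
10.2 0.34 0.1064
10.2 0.42 0.1072
10.4 0.51 0.1069
10.4 0.77 0.1071
10.6 0.59 0.1074
10.9 0.67 0.106
11.0 0.34 0.1062
11.1 0.42 0.1061
11.2 0.5 0.1066
11.3 0.75 0.1053
11.5 0.58 0.1048
11.7 0.65 0.1056
11.8 0.33 0.1074
12.0 0.42 0.1056
12.0 0.71 0.1065
12.1 0.49 0.1053
12.3 0.56 0.1053
12.5 0.63 0.1057
12.7 0.4 0.1076
12.7 0.68 0.1071
12.8 0.35 0.1034
12.9 0.48 0.1062
13.0 0.54 0.1068
13.3 0.61 0.1055
13.6 0.67 0.1064
13.6 0.4 0.1066
13.7 0.46 0.1065
13.9 0.53 0.1066
top0 [0.53809454 0.03172004 0.11671889]
[(np.float64(13.7), np.float64(0.69)), (np.float64(13.8), np.float64(0.67)), (np.float64(12.5), np.float64(0.69)), (np.float64(13.3), np.float64(0.64)), (np.float64(14.4), np.float64(0.6)), (np.float64(14.1), np.float64(0.59)), (np.float64(10.8), np.float64(0.73)), (np.fl
[... 1555 characters left out ...]
31), 79.97419738769531)
[(np.float64(11.5), np.float64(0.34)), (np.float64(14.1), np.float64(0.49))]
scene 15 [0.53871959 0.03649092 0.1168162 ]
((539.24560546875, 35.68406677246094), (92.13065338134766, 120.55506896972656), 78.96084594726562)
[(np.float64(10.7), np.float64(0.75)), (np.float64(10.1), np.float64(1.05)), (np.float64(10.4), np.float64(1.37)), (np.float64(12.3), np.float64(0.35)), (np.float64(10.2), np.float64(0.82)), (np.float64(11.7), np.float64(0.95)), (np.float64(14.3), np.float64(0.67)), (np.float64(14.1), np.float64(0.84)), (np.float64(13.4), np.float64(0.55)), (np.float64(16.3), np.float64(0.63)), (np.float64(16.0), np.float64(0.79)), (np.float64(16.0), np.float64(0.52))]
```

Run:
```python
from h import *
from scipy.spatial.transform import Rotation as Ro
d,s=pickle.load(open("w6.pkl","rb"));W=cloud(d);f=d["frame"]
R=Ro.from_quat(s["tcp_rot"]).as_matrix();e=s["eef_pos"]
T=(W-e)@R   # tool frame
print("tool yaw",np.arctan2(R[1,1],R[0,1]), "tilt",R[2])
for v in range(196,320,6): print(v,(T[v,258]*1000).round(1), (T[v,[250,266]]*1000).round(1).tolist())
print((T[205,225:295:6]*1000).round(1).tolist())
# strip centre line in image -> bar direction
k=(T[...,2]<-.048)&(T[...,2]>-.062)&(abs(T[...,1])<.0075)&(abs(T[...,0])<.025)
q=T[k];print(k.sum(),q.min(0),q.max(0),np.median(q,0))
b=q[(q[:,2]<-.058)]
print(len(b),np.median(b[:,2])); 
for x in np.arange(0,22,3)/1000:
    w=b[abs(b[:,0]-x)<.0015]
    if len(w):print(x,len(w),(w[:,1].min()*1e3).round(1),(w[:,1].max()*1e3).round(1))
```

```text
tool yaw 1.874142994037388 tilt [ 2.27582109e-03  3.25949709e-04 -9.99997357e-01]
196 [-28.6  -1.  155.4] [[-28.4, -10.1, 154.9], [-28.5, 8.1, 155.2]]
202 [ 19.3  -1.2 -12.6] [[19.5, -5.8, -13.4], [19.6, 3.3, -13.5]]
208 [ 21.2  -1.2 -28.5] [[19.2, -5.5, -22.6], [19.7, 3.1, -24.2]]
214 [ 20.6  -1.2 -35.6] [[20.1, -5.2, -34.5], [20.6, 2.8, -35.8]]
220 [ 20.4  -1.2 -43.3] [[20.2, -5.0, -43.0], [20.6, 2.6, -43.7]]
226 [ 20.5  -1.2 -50.9] [[20.2, -4.9, -50.2], [20.6, 2.4, -51.1]]
232 [ 20.   -1.2 -56.6] [[20.2, -4.7, -57.0], [20.7, 2.2, -58.1]]
238 [ 18.5  -1.2 -59.5] [[18.5, -4.6, -59.5], [19.1, 2.1, -60.8]]
244 [ 16.   -1.2 -60.1] [[16.2, -4.6, -60.5], [15.8, 2.2, -59.7]]
250 [ 13.4  -1.2 -60.6] [[13.1, -4.7, -60.0], [13.1, 2.2, -59.9]]
256 [ 10.7  -1.2 -60.9] [[10.0, -4.7, -59.4], [10.2, 2.2, -59.9]]
262 [  7.3  -1.2 -59.8] [[7.0, -4.7, -59.4], [7.2, 2.3, -59.7]]
268 [  4.6  -1.2 -60.2] [[4.6, -4.7, -60.3], [4.1, 2.3, -59.5]]
274 [  1.8  -1.2 -60.6] [[1.6, -4.7, -60.3], [1.2, 2.4, -59.5]]
280 [ -1.8  -1.2 -59.7] [[-1.0, -4.7, -60.9], [-1.0, 2.3, -60.9]]
286 [ -4.1  -1.2 -60.7] [[-4.4,
[... 223 characters left out ...]
 2.5, -60.0]]
310 [-17.   -1.1 -60.3] [[-17.5, -4.8, -59.6], [-17.0, 2.5, -60.3]]
316 [-21.1  -1.1 -59.2] [[-20.5, -4.8, -60.0], [-20.2, 2.6, -60.3]]
[[-39.1, -38.6, 154.4], [-39.4, -31.9, 155.4], [15.2, -13.7, -5.8], [18.8, -9.6, -16.4], [19.1, -6.2, -17.5], [19.5, -2.9, -18.6], [19.4, 0.4, -18.4], [19.4, 3.8, -18.1], [18.5, 7.2, -15.4], [15.0, 11.3, -5.2], [-38.8, 29.8, 153.9], [-38.7, 36.6, 153.7]]
2483 [-0.0211985  -0.00739095 -0.0619797 ] [ 0.02126803  0.00748994 -0.04807662] [ 0.00529003 -0.00119029 -0.05984449]
2199 -0.059946234779550474
0.0 154 -6.9 4.1
0.003 150 -6.9 4.1
0.006 162 -6.9 4.1
0.009 170 -7.3 5.2
0.012 208 -7.3 7.4
0.015 177 -7.3 4.4
0.018 171 -7.2 4.3
0.021 112 -7.2 4.3
```

The wrist picture shows the shaft at (275,101), with its key pointing at the world yaw of about 0.525. The white line is at about -0.88. The knob is held level at yaw 0.303 and its underside is 4 mm above the reported TCP. I'll hover over the shaft and align the yaw.

{"api": "jog_arm", "payload": {
  "commands": "-0.03 -0.003 0 0 0 0.08;-0.06 -0.006 0 0 0 0.16;-0.077 -0.0073 -0.02 0 0 0.222;-0.077 -0.0073 -0.045 0 0 0.222;-0.077 -0.0073 -0.065 0 0 0.222;-0.077 -0.0073 -0.073 0 0 0.222;-0.077 -0.0073 -0.073 0 0 0.222;-0.077 -0.0073 -0.073 0 0 0.222"
}}

```text
time: 8.9
eef_pos: [0.5377, 0.0329, 0.1335]
tcp_rot: [-0.259, 0.966, -0.0, 0.001]
contact_force: [0.2, -0.1, -1.0]
opening: 0.128
```

```bash
cat > look.py <<'E'
import sys
from plant import *
from h import *
n=sys.argv[1]
s=get_state();print(s['qpos'].round(3),s['contact_force'].round(2),s['wrist_torque'].round(3),s['opening'],s['eef_pos'].round(4))
for c in("side","scene"):
    d=vision.read_camera(c);pickle.dump((d,s),open(f"{c}_{n}.pkl","wb"));f=d["frame"]
    p=proj(d,[.5372,.032,.12])[0].astype(int);print(c,p, proj(d,[[.5372,.032,.1175],[.5372,.032,.095]]).round(1).tolist())
    cv2.imwrite(f"pics/{c}_{n}.png",cv2.resize(f[p[1]-40:p[1]+40,p[0]-53:p[0]+53,::-1],None,fx=7,fy=7,interpolation=cv2.INTER_CUBIC))
E
python3 look.py 7
```

```text
[-0.127  0.043  1.967 -0.     1.13  -2.223] [ 0.23 -0.06 -0.95] [ 0.012  0.02  -0.023] 0.1277659577811666 [0.5377 0.0329 0.1335]
side [232 176] [[232.6, 177.9], [232.8, 186.7]]
scene [301 202] [[301.4, 203.0], [300.5, 209.9]]
```

View pics/side_7.png

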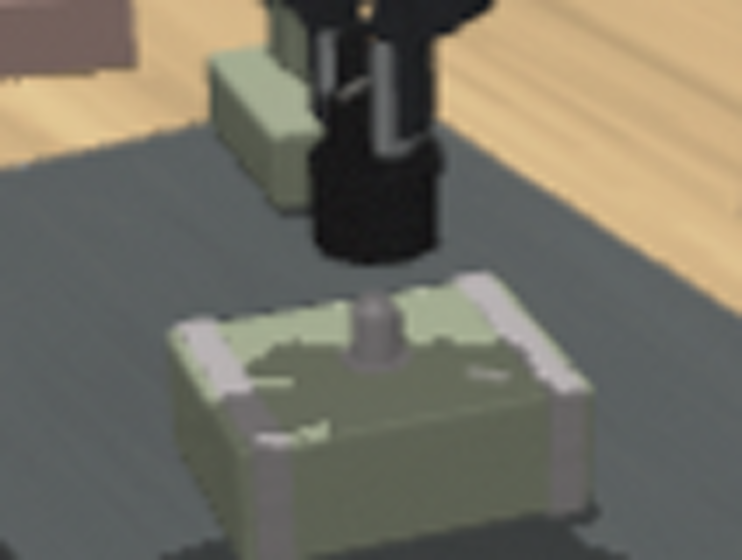

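View pics/scene_7.png

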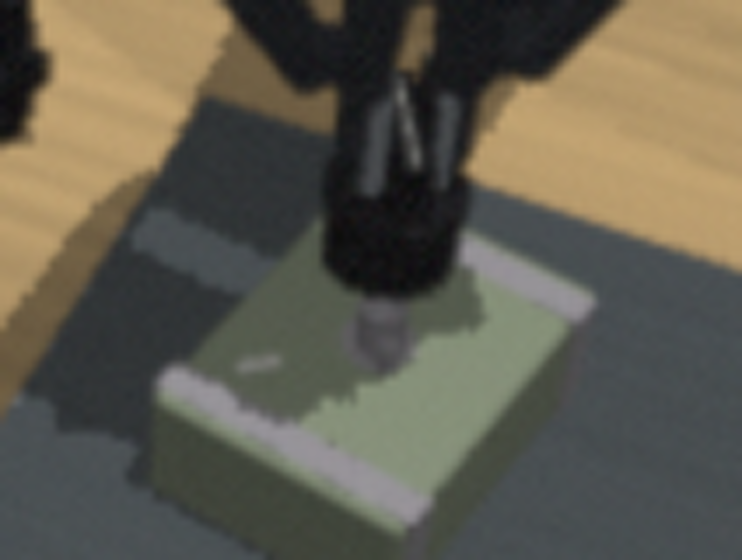

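Both views show the knob over the shaft to within about 1 mm. Side has the knob at about 375 and the shaft at 377; scene has the knob at 396 against 395 expected. I'll go down slowly onto the shaft.

{"api": "jog_arm", "payload": {
  "commands": "0.0003 -0.0003 -0.006 0 0 0;0.0003 -0.0003 -0.012 0 0 0;0.0003 -0.0003 -0.016 0 0 0;0.0003 -0.0003 -0.019 0 0 0;0.0003 -0.0003 -0.021 0 0 0;0.0003 -0.0003 -0.022 0 0 0;0.0003 -0.0003 -0.022 0 0 0"
}}

```text
time: 9.88
eef_pos: [0.5373, 0.0329, 0.1104]
tcp_rot: [-0.26, 0.966, -0.0, 0.0]
contact_force: [-0.6, 0.6, -0.3]
opening: 0.135
```

{"api": "jog_arm", "payload": {
  "commands": "0 0 -0.001 0 0 0;0 0 -0.002 0 0 0;0 0 -0.003 0 0 0;0 0 -0.004 0 0 0;0 0 -0.005 0 0 0;0 0 -0.005 0 0 0"
}}

```text
time: 10.62
eef_pos: [0.5372, 0.0329, 0.1053]
tcp_rot: [-0.26, 0.966, 0.0, -0.0]
contact_force: [0.4, 0.0, -0.8]
opening: 0.124
```

{"api": "jog_arm", "payload": {
  "commands": "0 0 -0.001 0 0 0;0 0 -0.002 0 0 0;0 0 -0.003 0 0 0;0 0 -0.004 0 0 0;0 0 -0.004 0 0 0"
}}

```text
time: 11.25
eef_pos: [0.5372, 0.0331, 0.1013]
tcp_rot: [-0.26, 0.966, 0.0, -0.0]
contact_force: [-0.1, 0.2, -0.4]
opening: 0.127
```

{"api": "jog_arm", "payload": {
  "commands": "0 0 -0.0007 0 0 0;0 0 -0.0014 0 0 0;0 0 -0.002 0 0 0;0 0 -0.002 0 0 0"
}}

```text
time: 11.75
eef_pos: [0.5372, 0.0331, 0.0993]
tcp_rot: [-0.26, 0.966, 0.0, -0.0]
contact_force: [-1.0, 1.3, -1.0]
opening: 0.128
```

It is past the key's top with no force, so the keyway has found the key. I'll carry on gently.

{"api": "jog_arm", "payload": {
  "commands": "0 0 -0.001 0 0 0;0 0 -0.002 0 0 0;0 0 -0.003 0 0 0;0 0 -0.004 0 0 0;0 0 -0.005 0 0 0;0 0 -0.005 0 0 0"
}}

```text
time: 12.5
eef_pos: [0.5372, 0.033, 0.0942]
tcp_rot: [-0.26, 0.966, 0.0, -0.0]
contact_force: [-0.7, 2.4, -0.6]
opening: 0.127
```

{"api": "jog_arm", "payload": {
  "commands": "0 0 -0.0007 0 0 0;0 0 -0.0014 0 0 0;0 0 -0.002 0 0 0;0 0 -0.002 0 0 0"
}}

```text
time: 13.0
eef_pos: [0.5372, 0.033, 0.0923]
tcp_rot: [-0.26, 0.966, 0.0, -0.0]
contact_force: [-1.8, 2.0, -0.6]
opening: 0.127
```

{"api": "jog_arm", "payload": {
  "commands": "0 0 -0.0005 0 0 0;0 0 -0.001 0 0 0;0 0 -0.001 0 0 0"
}}

```text
time: 13.38
eef_pos: [0.5372, 0.033, 0.0914]
tcp_rot: [-0.26, 0.966, 0.0, -0.0]
contact_force: [-3.0, 3.2, -0.5]
opening: 0.128
```

{"api": "jog_arm", "payload": {
  "commands": "0 0 -0.0003 0 0 0;0 0 -0.0006 0 0 0;0 0 -0.0006 0 0 0"
}}

```text
time: 13.75
eef_pos: [0.5372, 0.033, 0.0909]
tcp_rot: [-0.26, 0.966, 0.0, -0.0]
contact_force: [-2.7, 2.6, 1.5]
opening: 0.127
```

```bash
python3 look.py 8
```

```text
[-0.127  0.096  1.996  0.     1.049 -2.223] [-2.73  2.65  1.49] [0.608 0.55  0.023] 0.12682888927859173 [0.5372 0.033  0.0909]
side [232 176] [[232.6, 177.9], [232.8, 186.7]]
scene [301 202] [[301.4, 203.0], [300.5, 209.9]]
```

View pics/side_8.png

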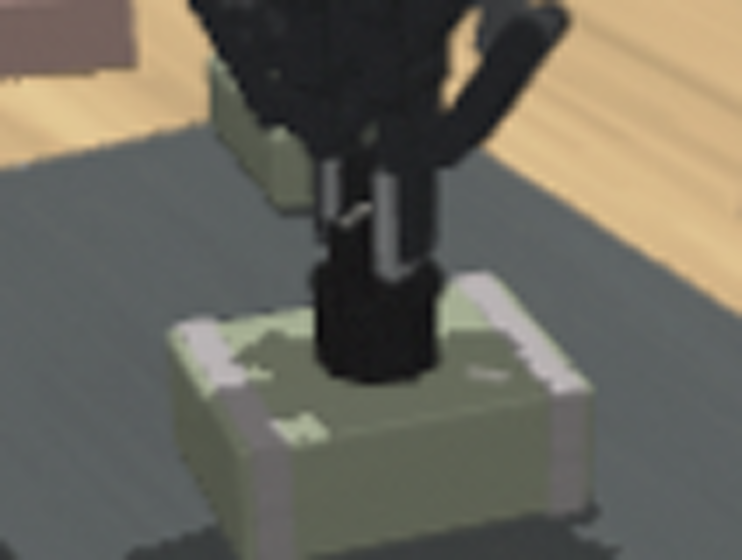

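View pics/scene_8.png

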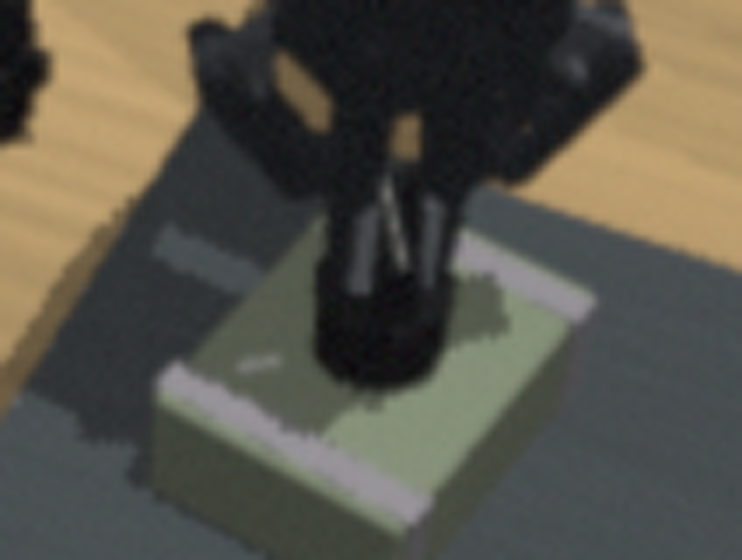

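The side view shows the skirt's lower edge at (377,380) flat on the block. The z force has started to rise and the reported z of 0.0909 gives an underside of about 0.095, so the knob is home. I'll ease the small sideways load and check the bar's top height with the wrist camera.

{"api": "jog_arm", "payload": {
  "commands": "-0.0003 0.0003 0 0 0 0;-0.0005 0.0004 0 0 0 0;-0.0005 0.0004 0 0 0 0"
}}

```text
time: 14.22
eef_pos: [0.5372, 0.033, 0.0909]
tcp_rot: [-0.26, 0.966, -0.0, 0.0]
contact_force: [-0.5, 2.6, 0.4]
opening: 0.132
```

```bash
cat > lw.py <<'E'
import sys
from plant import *
from h import *
from scipy.spatial.transform import Rotation as Ro
s=get_state();d=vision.read_camera("wrist");W=cloud(d);f=d["frame"];pickle.dump((d,s),open(f"w_{sys.argv[1]}.pkl","wb"))
print(s['contact_force'].round(2),s['wrist_torque'].round(3),s['eef_pos'].round(4),s['qpos'].round(3))
R=Ro.from_quat(s["tcp_rot"]).as_matrix();e=s["eef_pos"];T=(W-e)@R
print("tool yaw",np.arctan2(R[1,1],R[0,1]))
k=(abs(T[...,1]+.0012)<.0045)&(abs(T[...,0])<.019)&(T[...,2]<-.05)&(T[...,2]>-.07)
print("bar top z",np.median(W[k][:,2]),k.sum())
k=(T[...,2]<-.056)&(T[...,2]>-.066)&(abs(T[...,1])<.012)&(T[...,0]<.03)&(T[...,0]>.005);print("tail x",np.percentile(T[k][:,0],98))
k&=f.min(-1)>110
p=W[k][:,:2]
if len(p)>10:
    u,_,vt=np.linalg.svd(p-p.mean(0),full_matrices=False);a=np.arctan2(vt[0,1],vt[0,0]);print("stripe",len(p),"yaw",a,a+np.pi,(T[k].mean(0)*1e3).round(1))
cv2.imwrite(f"pics/w_{sys.argv[1]}.png",f[:,:,::-1])
E
python3 lw.py 9
```

```text
[-0.46  2.57  0.39] [0.281 0.149 0.033] [0.5372 0.033  0.0909] [-1.270e-01  9.600e-02  1.997e+00 -1.000e-03  1.048e+00 -2.223e+00]
tool yaw 2.096059266903727
bar top z 0.1509024148482766 1548
tail x 0.021071790356841973
stripe 205 yaw 1.9808394323516196 5.122432085941413 [ 12.4  -0.4 -60.5]
```

View pics/w_9.png

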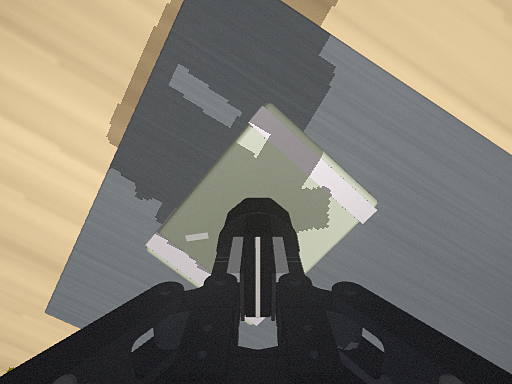

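The bar top is at 0.1509, and 0.095 + 0.056 = 0.151, so it is fully home. I'll start turning clockwise and watch the forces.

{"api": "jog_arm", "payload": {
  "commands": "-0.0001 0.0002 0 0 0 -0.05;-0.0001 0.0003 0 0 0 -0.1;-0.0001 0.0003 0 0 0 -0.15;-0.0001 0.0003 0 0 0 -0.2;-0.0001 0.0003 0 0 0 -0.25;-0.0001 0.0003 0 0 0 -0.3;-0.0001 0.0003 0 0 0 -0.3"
}}

```text
time: 15.15
eef_pos: [0.5363, 0.0344, 0.0909]
tcp_rot: [-0.113, 0.994, 0.001, -0.0]
contact_force: [-1.8, 4.0, 2.2]
opening: 0.129
```

{"api": "jog_arm", "payload": {
  "commands": "-0.0002 0.0004 0.0001 0 0 -0.05;-0.0003 0.0005 0.0002 0 0 -0.1;-0.0003 0.0005 0.0002 0 0 -0.15;-0.0003 0.0005 0.0002 0 0 -0.2;-0.0003 0.0005 0.0002 0 0 -0.25;-0.0003 0.0005 0.0002 0 0 -0.3;-0.0003 0.0005 0.0002 0 0 -0.35;-0.0003 0.0005 0.0002 0 0 -0.4;-0.0003 0.0005 0.0002 0 0 -0.4"
}}

```text
time: 16.27
eef_pos: [0.5366, 0.0345, 0.091]
tcp_rot: [0.087, 0.996, 0.0, 0.0]
contact_force: [-0.8, 4.7, 0.6]
opening: 0.128
```

```bash
python3 lw.py 10
```

```text
[-0.78  4.69  0.58] [0.805 0.094 0.038] [0.5366 0.0345 0.091 ] [-1.250e-01  9.500e-02  1.998e+00  1.000e-03  1.049e+00 -1.522e+00]
tool yaw 1.3968783432366032
bar top z 0.15099266190953337 1544
tail x 0.01998726445021001
stripe 154 yaw 0.22938147111575946 3.3709741247055525 [ 12.   -0.7 -60.4]
```

View pics/w_10.png

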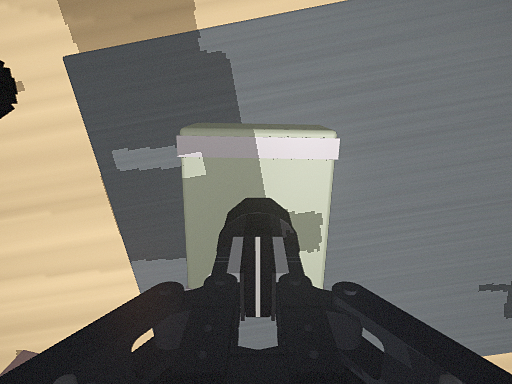

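{"api": "jog_arm", "payload": {
  "commands": "0 0.0004 0 0 0 -0.05;0 0.0007 0 0 0 -0.1;0 0.0007 0 0 0 -0.15;0 0.0007 0 0 0 -0.2;0 0.0007 0 0 0 -0.25;0 0.0007 0 0 0 -0.3;0 0.0007 0 0 0 -0.35;0 0.0007 0 0 0 -0.4;0 0.0007 0 0 0 -0.45;0 0.0007 0 0 0 -0.5;0 0.0007 0 0 0 -0.55;0 0.0007 0 0 0 -0.6;0 0.0007 0 0 0 -0.6"
}}

```text
time: 17.95
eef_pos: [0.5371, 0.0344, 0.091]
tcp_rot: [0.377, 0.926, 0.0, 0.001]
contact_force: [1.0, 1.9, -1.6]
opening: 0.129
```

```bash
python3 lw.py 11; python3 look.py 11
```

```text
[ 1.01  1.93 -1.6 ] [ 0.435 -0.271  0.048] [0.5371 0.0344 0.091 ] [-1.240e-01  9.500e-02  1.997e+00 -1.000e-03  1.047e+00 -9.210e-01]
tool yaw 0.7973058971268978
bar top z 0.1509679211203227 1619
tail x 0.019282857849523088
stripe 145 yaw -0.5823337682474428 2.5592588853423504 [ 11.7  -0.4 -60.4]
[-1.240e-01  9.500e-02  1.998e+00 -1.000e-03  1.047e+00 -9.210e-01] [ 1.43  2.27 -2.56] [ 0.387 -0.338  0.082] 0.12888948478501838 [0.537  0.0345 0.091 ]
side [232 176] [[232.6, 177.9], [232.8, 186.7]]
scene [301 202] [[301.4, 203.0], [300.5, 209.9]]
```

View pics/scene_11.png

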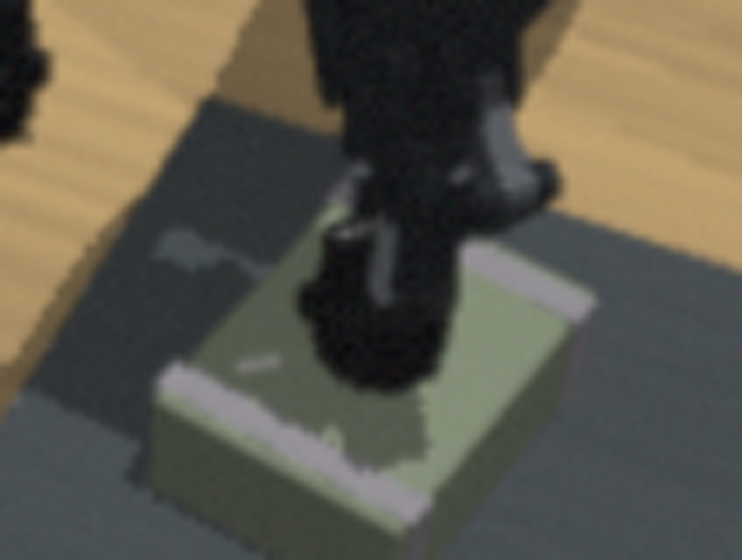

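View pics/side_11.png

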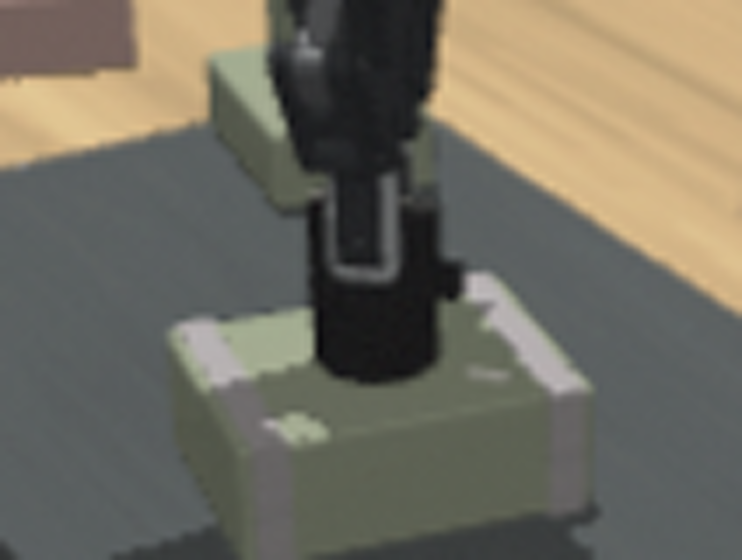

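{"api": "jog_arm", "payload": {
  "commands": "0 0.0002 0 0 0 -0.04;0 0.0002 0 0 0 -0.08;0 0.0002 0 0 0 -0.115;0 0.0002 0 0 0 -0.115;0 0.0002 0 0 0 -0.115;0 0.0002 0 0 0 -0.115"
}}

```text
time: 18.85
eef_pos: [0.5368, 0.0348, 0.0912]
tcp_rot: [0.43, 0.903, 0.0, 0.001]
contact_force: [3.6, -0.3, -3.6]
opening: 0.127
```

{"api": "jog_arm", "payload": {
  "commands": "0 0 0 0 0 0;0 0 0 0 0 0;0 0 0 0 0 0;0 0 0 0 0 0;0 0 0 0 0 0",
  "gripper": 40
}}

```text
time: 19.48
eef_pos: [0.5363, 0.035, 0.091]
tcp_rot: [0.43, 0.903, -0.0, -0.0]
contact_force: [-0.4, -0.5, 0.7]
opening: 0.403
```

Released. I'll rise straight up and then look.

{"api": "jog_arm", "payload": {
  "commands": "0 0 0.01 0 0 0;0 0 0.03 0 0 0;0 0 0.06 0 0 0;0 0 0.1 0 0 0;0.01 -0.02 0.12 0 0 0;0.03 -0.05 0.12 0 0 0;0.04 -0.06 0.12 0 0 0;0.04 -0.06 0.12 0 0 0;0.04 -0.06 0.12 0 0 0"
}}

```text
time: 20.6
eef_pos: [0.5757, -0.0242, 0.2105]
tcp_rot: [0.43, 0.903, -0.0, -0.001]
contact_force: [-0.7, 0.3, 0.6]
opening: 0.397
```

```bash
python3 - <<'E'
from plant import *
from h import *
s=get_state();d=vision.read_camera("wrist");W=cloud(d);f=d["frame"]
cv2.imwrite("pics/w12.png",f[:,:,::-1])
p=proj(d,[.5372,.032,.13])[0].astype(int);x,y=max(p[0]-80,0),max(p[1]-60,0);print(p)
cv2.imwrite("pics/w12c.png",cv2.resize(f[y:y+120,x:x+160,::-1],None,fx=5,fy=5,interpolation=cv2.INTER_CUBIC))
near=np.hypot(W[...,0]-.537,W[...,1]-.032)<.035
k=near&(W[...,2]>.1465)&(W[...,2]<.156);r=cv2.minAreaRect((W[k][:,:2]*1000).astype(np.float32));print("bar",r,np.median(W[k][:,2]))
c=np.array(r[0])/1000
k=near&(W[...,2]>.122)&(W[...,2]<.128);print("cap z",np.median(W[k][:,2]),cv2.minEnclosingCircle((W[k][:,:2]*1000).astype(np.float32)))
rr=np.hypot(W[...,0]-c[0],W[...,1]-c[1]);k=(rr>.0245)&(rr<.032)&(W[...,2]>.117)&(W[...,2]<.135);q=W[k];print("nose",k.sum(),q.mean(0),np.arctan2(q[:,1].mean()-c[1],q[:,0].mean()-c[0]),rr[k].max())
k=(abs(W[...,2]-.095)<.004)&(np.hypot(W[...,0]-.537,W[...,1]-.032)<.085);rb=cv2.minAreaRect((W[k][:,:2]*1000).astype(np.float32));print("block",rb)
E
python3 look.py 12
```

```text
[265 107]
bar ((537.9742431640625, 32.765869140625), (12.06895637512207, 42.09949493408203), 40.091064453125) 0.1507541855959194
cap z 0.12476569186663877 ((539.0440673828125, 31.76577377319336), 23.22325325012207)
nose 44 [0.55513588 0.01245158 0.12983378] -0.8693254430432684 0.028717321865104953
block ((537.3330078125, 31.997589111328125), (92.19477844238281, 120.17147827148438), 79.11760711669922)
[-0.218  0.057  1.806  0.     1.28  -0.9  ] [-0.04 -0.05  0.79] [ 0.001  0.025 -0.039] 0.40203416908194406 [ 0.5757 -0.0241  0.2106]
side [232 176] [[232.6, 177.9], [232.8, 186.7]]
scene [301 202] [[301.4, 203.0], [300.5, 209.9]]
```

View pics/w12c.png

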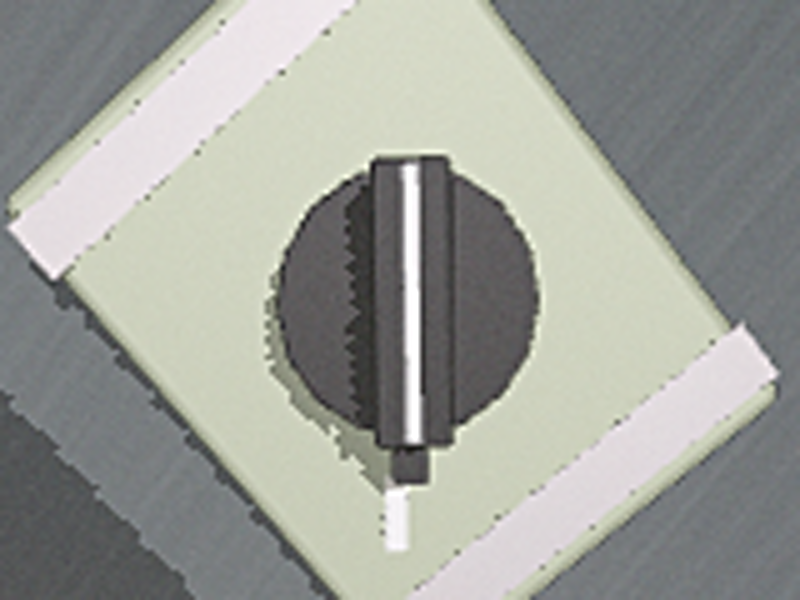

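View pics/side_12.png

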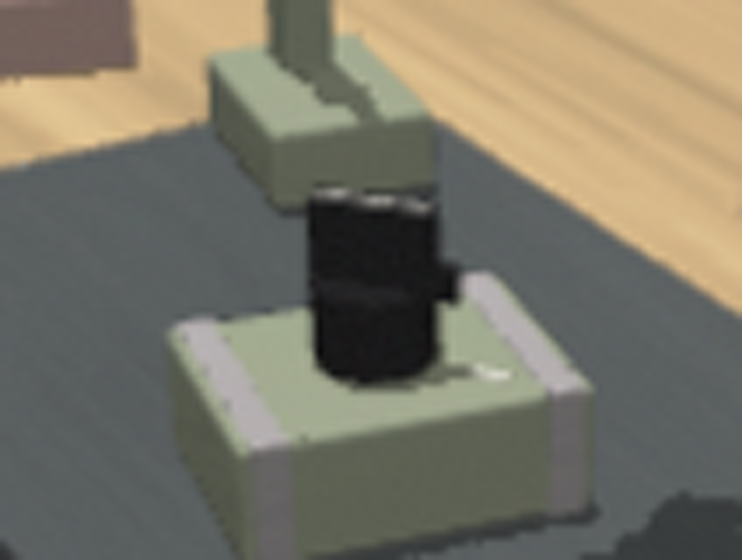

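The nose at (410,465) in the crop stands at the white line's inner end (397,490). The bar yaw is -0.87 against -0.89 wanted, the cap is at 0.125 and the bar top at 0.151. It is home and let go.

```bash
python3 -c "
from plant import *
print(ctrl.sign_off())"
```

```text
the job is handed in; nothing more can be done
None
```

The knob is back on the keyed shaft, sitting flat on the block with its pointer at the white line. I let it go and handed the job in at about 21 s.

I chose the smallest of the three black knobs. With its nose set to the key angle seen by the wrist camera (yaw about 0.525 rad), it dropped home on the first try with no searching. I then turned it clockwise by about 1.4 rad, released it and rose clear. The tool forces I read along the way stayed at about 5 N or less.

**Last checks:**
- **Seating:** the cap is at z = 0.125 and the bar top at 0.151, which is where they should be with the knob home on a block top at 0.095.
- **Centring:** the knob's axis is within about 1 mm of the shaft.
- **Pointer:** its yaw is about -0.87 rad against -0.89 wanted, so the tip is about 1 mm from the inner end of the line.
- **Clearance:** the gripper is open and clear of everything. I didn't re-measure the tooling-board blocks, the flask or the height gauge; no move came near them.

**What disagreed:**
- **Fingertip height:** the reported TCP height was about 40 mm lower than the fingertips all three cameras showed. My first grip therefore closed in the air above the knob. I corrected by trusting the cameras.
- **Shaft position:** the scene camera placed the block and shaft about 4 mm off the wrist camera's position. I used the wrist view to line up, and the side and scene pictures showed the knob over the shaft to within about 1 mm.

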